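# Aim the curing lamp and hold it on step three

### The arm

A 6-joint arm with a two-finger parallel gripper is mounted at the origin on the work surface. World frame = base frame: x ahead of the robot, y to its left, z up, the work surface at z = 0. Lengths are in m, angles in degrees, forces in N, time in s.
With the tool pointing down it reaches from about 0.25 to 0.725 m from the base axis. Payload 9.7 kg.
Tool frame: the origin (TCP) lies midway between the tips of the shut fingers; the grasp point (between the pads) lies 19 mm behind it; z points along the fingers, y is the line along which they close (so a half turn about z gives the same grasp; the last joint's range is limited). The gripper opens to 85 mm and grips with 20 to 120 N. Pads are 22 mm wide; open, the fingers measure 114 mm over their backs; the gripper's body (76 mm by 85 mm) begins 54 mm behind the grasp point. The pads swing forward as they close: fully open they stand 13 mm farther back than shut.
Start: joints at [-66.177, 4.979, 10.078, 95.1, 0, 90], TCP at [0.222, -0.503, 0.231] pointing down, gripper open.
Joint ranges: [-179.16, 179.16], [-48.56, 103.87], [-65.8, 70.77], [-126.05, 130.52], [-82.76, 87.17], [-180, 180]. Speed limits (degrees/s): [127.2, 127.2, 147.25, 180, 180, 180].

### API

Orientations are given as [roll, pitch, yaw] about the fixed x, y, z axes, in that order (R = Rz(yaw) Ry(pitch) Rx(roll)).
In Python, from cell import manip gives the robot as it stands. The module is installed in compiled form; this text tells all that it offers.
- The arm moves only by the shell command python3 -m creep 'ROWS' [OPENING] [FORCE]. ROWS is JSON, a list of rows, each a list of 6 numbers: the shift along the tool's x, y, z scaled (see below), then the turn, a rotation vector about the tool's x, y, z scaled (see below). A call has exactly 5 rows; each row shifts and turns the commanded pose from where the row before left it, along the tool's axes as they then stand; what a row does not reach is not made up. The controller multiplies each number of a shift by 40 mm and each number of a turn by 5 degrees. A row lasts 1/8 s, in which the tool goes at most 62.5 mm and 10.7 degrees, less where a joint would pass 70% of its speed; a pose out of reach is approached as far as the arm can. A call with a number of a shift or a turn outside -1 to 1 is refused whole. A call with a gripper value outside its range is refused whole. OPENING is the closure, from -1 (fully open) to 1 (shut), so that 0 is half open, set as the call begins (- or left out, the last holds). The fingers move at their own pace and stop on an object; FORCE is the grip in N (left out, the last holds). Time passes only in rows, so rows that do not move let the fingers close, or fill a call up. It gives the time, the measured TCP pose, the force, the opening and the grip force at its end, in the units of the state.
- manip.observe(): the state, without advancing time (a new reading comes with each control period).
- manip.snapshot(name): name is "scene" or "side" or "wrist"; returns a dict with "frame" (384x512x3 uint8, blue, green, red), "depth" (384x512 float32, m along the optical axis (not along the pixel's ray), 0 where there is no reading), "intrinsics" (3x3 intrinsics, pixels), "pose" (4x4, takes a point from camera to world coordinates); the wrist camera has in their place "mount" (4x4, takes a point from camera to tool coordinates, whose origin is the TCP and whose axes are the flange's). Camera axes: x right, y up, looking along -z (the intrinsics and any distortion apply to the point x, -y, -z); pixel columns grow to the right and rows downward; lengths in m; the calibration is good to about 2 mm. A picture is of the moment at which its call begins: read the wrist's pose just before it.
- manip.sign_off(): hands the job in; it is judged then, once.
The state is a dict: "clock": time; "joint_positions": joint angles; "dq": joint speeds; "tau": joint torques, N m; "ee_pos": TCP position; "ee_rot": TCP orientation; "wrist_force": force on the tool from outside, world axes, zero at the start; "wrist_torque": the same for the moment, N m; "width": opening from 0.0 (shut) to 1.0 (fully open); "finger_force": force on a finger pad.
Only numpy, scipy, OpenCV 4.12 (cv2) and the standard library are available. Lean on these libraries where they do the work, as an engineer would, in place of code of your own. Each camera call takes 0.05 s, during which the arm holds its last target. There are 200 camera calls.

### The job

Swing and tilt the bench curing lamp so that its beam is centred on the middle of the pink tray on the stone cast. Then, with the lamp left aimed there, turn its sprung output dial clockwise from off past the first two clicks to the third of its four steps, and finish while still holding the dial at the third step, since it runs back to off if let go. Leave the tray, the two tubs and the cup where they are.

Things in the scene. Friction and masses are not known exactly. Their poses are not given: they have to be found in the camera images.
- lamp: Bench curing lamp: a white control box, fixed to the counter, 210 mm (x) by 160 mm (y) by 70 mm high. Origin at the centre of its underside; its front faces its own -x. A column stands on its top towards the back, at own (+70, 0) mm, and carries the yoke and LED head; the output dial is on its top at the front, at own (-75, 0) mm.
- lamp_pivot (a point): point where the lamp's swivel axis (vertical) and tilt axis (level) cross, 215 mm above the counter, at own (70, 0, 215) mm of lamp, with the axes of lamp. The beam's centre line and the aiming lever run in one straight line through it
- lamp_swivel (a joint): swivel of the yoke about the column: 0 = beam towards the lamp's own +y (its left), grows counter-clockwise seen from above, range -1.3 to 1.3 rad. Stiff (0.2 N m of friction), stays where it is put
- lamp_tilt (a joint): tilt of the head in the yoke: 0 = beam level, grows as the beam dips (and the ball rises), range -0.2 to 1.2 rad. Stiff (0.25 N m of friction), stays where it is put
- lamp_lens (a point): centre of the lamp's lens, 44 mm in front of the pivot; the beam leaves it along this frame's own -x, its y is the tilt axis. The head is a white can 68 mm in diameter and 46 mm long with an amber shield ring round the lens and aluminium fins behind, ending 36 mm behind the pivot; the yoke is 104 mm wide over its two black tilt knobs
- lamp_ball (a point): centre of the red ball, 28 mm in diameter, at the end of the aiming lever (a steel rod 10 mm thick) that sticks straight out behind the head, 95 mm behind the pivot, opposite the lens; same axes as the lens frame. Made to be held for aiming the head; it can turn between the fingers
- output_dial (a joint): angle of the output dial: 0 = off, grows clockwise seen from above; a click (detent) at each step: first 0.4, second 0.8, third 1.2, fourth 1.6 rad, stop at 1.75 rad. A spring drives it back to off from anywhere (0.06 N m at off, 0.13 N m at the third step); the clicks add or take off up to 0.03 N m, too weak to hold it; round it a red tick marks off and growing grey ticks the four steps
- dial_grip (a point): on the dial's vertical axis, at the height to grip it, 26 mm above the top of the box (96 mm above the counter); own x runs along the dial's bar to its pointer end. At off the pointer is 0.8 rad counter-clockwise from the lamp's own +x. The black bar grip is 50 mm long, 13 mm wide, its top 11 mm above this point, standing up from a disc 52 mm in diameter and 5 mm high on the box
- tray_mid (a point): middle of the pink light-cure impression tray, which sits on a stone-coloured dental cast; 30 mm above the counter, z up. Cast and tray are one loose piece, about 82 mm (x) by 66 mm (y) by 35 mm high, 0.2 kg, with a small pink handle at its -x end. It lies 160 to 270 mm from the lamp's column, on the left side (own +y) of the lamp
- putty_yellow: bystander: white putty tub with a yellow lid, 90 mm in diameter, 80 mm high, origin at the centre of its underside
- putty_blue: bystander: white putty tub with a light blue lid, 90 mm in diameter, 80 mm high, origin at the centre of its underside
- cup: bystander: open white cup, 68 mm across the rim, 85 mm high, origin at the centre of its underside
Mind the look-alikes: they are no part of the job. There is more than one size of the part that bears tray_mid; the job needs the smallest.

How it is judged (in metres and radians):
On the way, in this order (a step that is already met when the one before it is completed fails the run):
1. the beam is centred on the tray while the dial is at off (y of tray_mid in the frame of lamp_lens between -0.02 and 0.02 m and z of tray_mid in the frame of lamp_lens between -0.02 and 0.02 m and x of tray_mid in the frame of lamp_lens below -0.05 m and value of joint output_dial below 0.15 rad), for 0.3 s.
2. the dial is held by the fingers at its third step, the beam still on the tray (y of tray_mid in the frame of lamp_lens between -0.02 and 0.02 m and z of tray_mid in the frame of lamp_lens between -0.02 and 0.02 m and x of tray_mid in the frame of lamp_lens below -0.05 m and value of joint output_dial between 1.07 and 1.33 rad and contact force between the fingers and output_dial above 0.5 N), for 0.3 s.
At the end, for the whole second after the job is handed in: The beam's centre line passes within 20 mm of the middle of the tray (measured along each of the lens's two cross axes), the dial stands still within 0.13 rad of its third step with the fingers pressing on it (more than 0.5 N), the tray has moved less than 12 mm and each bystander less than 20 mm (all of step 2 and velocity of joint output_dial between -0.3 and 0.3 rad/s and distance of tray_mid from where it was at the start of the episode below 0.012 m and distance of each of putty_yellow, putty_blue, cup from where it was at the start of the episode below 0.02 m); the arm keeps its last pose, push and grip.
It fails at once if the tray and its cast are shifted by more than 12 mm (distance of tray_mid from where it was at the start of the episode above 0.012 m).
It fails at once if the putty yellow is shifted by more than 20 mm (distance of putty_yellow from where it was at the start of the episode above 0.02 m).
It fails at once if the putty blue is shifted by more than 20 mm (distance of putty_blue from where it was at the start of the episode above 0.02 m).
It fails at once if the cup is shifted by more than 20 mm (distance of cup from where it was at the start of the episode above 0.02 m).
It also fails if it takes over 64 s, if anything falls off the work surface, if the arm or the gripper's body presses on something with over 40 N, if the wrist force passes 120 N, or if a joint passes its speed limit or range.

## Working session

There is one attempt and no reset: what is moved stays moved. The work goes in short steps, Python scripts to look and compute and a shell command to move; the robot and the scene stay as the last step left them, time stands still between calls to the robot, and variables do not carry over. Pictures are saved under pics/ and viewed, at most 10 in all, crops included, and the job is handed in when it is done.

```bash
mkdir -p pics
cat > h.py <<'E'
import numpy as np, cv2
from cell import manip
from scipy.spatial.transform import Rotation as Ro
def pts(s,T):
    d=s["depth"];K=s["intrinsics"];v,u=np.mgrid[:d.shape[0],:d.shape[1]]
    p=np.stack([(u-K[0,2])/K[0,0]*d,-(v-K[1,2])/K[1,1]*d,-d,np.ones_like(d)],-1)
    return (p@T.T)[...,:3]
def tool():
    o=manip.observe();T=np.eye(4);T[:3,:3]=Ro.from_euler('xyz',o["ee_rot"],degrees=True).as_matrix();T[:3,3]=o["ee_pos"];return T
def snap(n):
    T=tool() if n=="wrist" else None
    s=manip.snapshot(n)
    return s,pts(s,T@s["mount"] if n=="wrist" else s["pose"])
E
python3 - <<'E'
from h import *
print(manip.observe())
ims=[]
for n in("scene","side"):
    s,P=snap(n);cv2.imwrite(f"pics/{n}0.png",s["frame"]);np.save(n,P);print(n,s["pose"].round(2).tolist(),s["intrinsics"][0])
E
```

```text
{'clock': 0.0, 'joint_positions': array([-6.61779123e+01,  5.01198481e+00,  1.00333719e+01,  9.51005993e+01,
        5.37597708e-04,  9.00011651e+01]), 'dq': array([ 0.08350309, -0.00735388,  0.05862564, -0.04617029, -0.04181327,
        0.10543065]), 'tau': array([-1.58519371e-03, -5.20395076e+01,  4.64799428e+01,  1.63186959e-02,
       -7.32659851e-05,  3.85988244e-05]), 'ee_pos': array([ 0.22204831, -0.50291912,  0.2305649 ]), 'ee_rot': array([-1.79920788e+02, -5.35986377e-04,  2.38209218e+01]), 'wrist_force': array([-1.33432855, -0.07481711, -0.63245473]), 'wrist_torque': array([-0.02618062,  0.02559344, -0.03199402]), 'finger_force': 0.0, 'width': 0.9977618141674549}
scene [[0.64, -0.44, 0.63, 1.16], [0.77, 0.35, -0.54, -0.45], [0.01, 0.82, 0.57, 0.65], [0.0, 0.0, 0.0, 1.0]] [368.66651013   0.         256.94177913]
side [[-0.95, 0.18, -0.27, 0.32], [-0.32, -0.51, 0.8, 0.93], [0.01, 0.84, 0.54, 0.77], [0.0, 0.0, 0.0, 1.0]] [460.03562667   0.         255.74488229]
```

View pics/scene0.png

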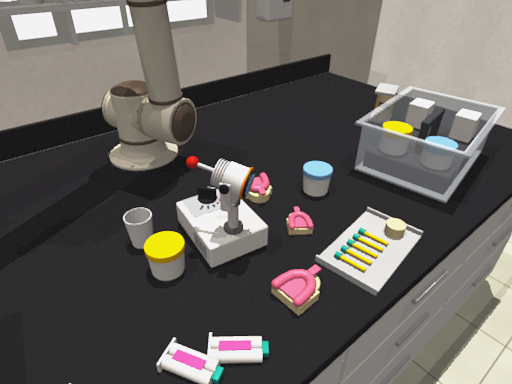

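View pics/side0.png

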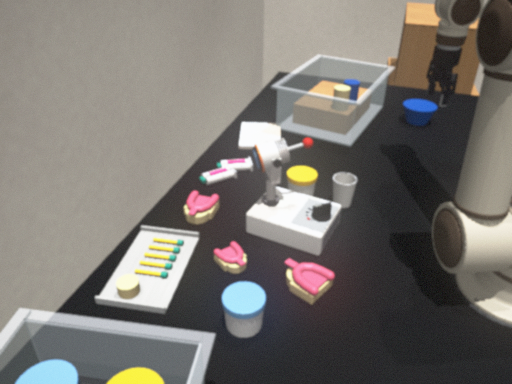

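The scene shows three pink trays at scene px (260,187), (300,222) and (297,287), in the side view (310,278), (231,257) and (201,207). The one at (300,222) looks smallest. The lamp box is at (221,222), its ball at (192,162), its dial at (207,195), the yellow tub at (165,255), the blue tub at (317,178) and the cup at (139,228). I'll measure these next.

Run:
```python
from h import *
for n in("scene","side"):
    im=cv2.imread(f"pics/{n}0.png");P=np.load(n+".npy");hsv=cv2.cvtColor(im,cv2.COLOR_BGR2HSV);H,S,V=cv2.split(hsv)
    z=P[...,2];ok=(P[...,0]>-.1)&(P[...,0]<1)&(abs(P[...,1])<.6)
    print(n)
    def comps(m,name,mn=40):
        m=cv2.morphologyEx((m&ok).astype(np.uint8),cv2.MORPH_CLOSE,np.ones((3,3)))
        k,l,st,c=cv2.connectedComponentsWithStats(m)
        for i in range(1,k):
            if st[i,4]>=mn:
                q=P[(l==i)&ok]; r=cv2.minAreaRect(q[:,:2].astype(np.float32))
                print(name,c[i].round(0),st[i,4],"c",q.mean(0).round(3),"zmax",np.percentile(q[:,2],97).round(3),"rect",np.round(r[0],3),np.round(r[1],3),round(r[2],1))
    comps((H>160)&(H<178)&(S>90)&(V>90)&(z>.012)&(z<.06),"pink")
    comps(((H<6)|(H>176))&(S>150)&(V>70)&(z>.1),"ball",15)
    comps((H>20)&(H<34)&(S>130)&(V>90)&(z>.06),"yellow")
    comps((H>90)&(H<112)&(S>60)&(V>90)&(z>.06),"blue")
    comps((S<50)&(V>100)&(abs(z-.07)<.006),"white70",300)
    comps((S<50)&(V>90)&(z>.02)&(z<.095),"white",150)
    comps((V<60)&(z>.085)&(z<.115),"black",15)
```

```text
scene
pink [260. 184.] 286 c [0.461 0.154 0.041] zmax 0.047 rect [0.458 0.156] [0.051 0.111] 40.5
pink [299. 219.] 367 c [0.648 0.133 0.031] zmax 0.037 rect [0.638 0.14 ] [0.061 0.086] 53.2
pink [297. 283.] 1160 c [ 0.806 -0.036  0.04 ] zmax 0.047 rect [ 0.804 -0.021] [0.083 0.113] 1.5
ball [192. 162.] 122 c [ 0.532 -0.108  0.242] zmax 0.251 rect [ 0.531 -0.106] [0.026 0.019] 67.8
yellow [394. 128.] 109 c [0.613 0.585 0.152] zmax 0.154 rect [0.611 0.557] [0.084 0.091] 89.8
yellow [164. 246.] 1055 c [ 0.565 -0.217  0.08 ] zmax 0.083 rect [ 0.559 -0.214] [0.087 0.088] 50.8
blue [317. 170.] 479 c [0.555 0.297 0.079] zmax 0.084 rect [0.549 0.303] [0.086 0.089] 10.7
blue [249. 184.] 62 c [ 0.642 -0.035  0.209] zmax 0.23 rect [ 0.64  -0.033] [0.011 0.046] 35.7
white70 [218. 221.] 2411 c [ 0.556 -0.066  0.071] zmax 0.074 rect [ 0.536 -0.046] [0.16 0.21] 81.9
white [141. 149.] 792 c [ 0.051 -0.03   0.049] zmax 0.092 rect [ 0.034 -0.016] [0.168 0.102] 66.5
white [406. 171.] 2195 c [0.709 0.533 0.058] zmax 0.093 rect [0.698 0.53 ] [0.305 0.048] 17.6
white [315. 184.] 293 c [0.568 0.28  0.042] 
[... 1737 characters left out ...]
rect [ 0.527 -0.59 ] [0.02  0.129] 89.8
white [227. 169.] 369 c [ 0.81  -0.249  0.024] zmax 0.028 rect [ 0.816 -0.263] [0.189 0.088] 51.8
white [299. 213.] 4555 c [ 0.521 -0.042  0.061] zmax 0.083 rect [ 0.524 -0.109] [0.309 0.213] 80.9
white [495. 286.] 765 c [0.047 0.055 0.04 ] zmax 0.067 rect [0.055 0.046] [0.026 0.108] 42.4
white [126. 281.] 281 c [0.827 0.312 0.037] zmax 0.039 rect [0.826 0.311] [0.049 0.047] 2.3
white [243. 323.] 445 c [0.539 0.339 0.04 ] zmax 0.058 rect [0.541 0.332] [0.079 0.035] 22.3
white [111. 367.] 1565 c [0.711 0.538 0.076] zmax 0.095 rect [0.692 0.54 ] [0.065 0.307] 88.2
black [441. 260.] 34 c [0.173 0.086 0.105] zmax 0.113 rect [0.175 0.084] [0.009 0.065] 25.0
```

Candidates for the tray are the pink pieces at scene px (260,187), (300,222) and (297,287). Their pink extents are about 83x115, 61x86 and 83x113 mm, with tops at 47, 37 and 47 mm. Only the middle one, at (0.638, 0.141), matches 82x66x35, and it lies about 198 mm from the column. I'll check it in a crop and measure its axes.

```bash
cat >> h.py <<'E'
def go(p,yaw):
    "shift (mm, tool axes) and turn to TCP p, yaw of tool x (tool down)"
    T=tool();d=T[:3,:3].T@(np.array(p)-T[:3,3])
    y=np.degrees(np.arctan2(T[1,0],T[0,0]));print("now",T[:3,3].round(4),"yaw",y.round(1),"units",(d/.04).round(3),"tool-z turn units",round(((yaw-y+180)%360-180)/-5,2))
E
python3 - <<'E'
from h import *
im=cv2.imread("pics/side0.png")[215:305,190:350];a=cv2.resize(im,None,fx=4,fy=4,interpolation=2)
cv2.imwrite("pics/crop.png",a)
for n in("scene","side"):
    im=cv2.imread(f"pics/{n}0.png");P=np.load(n+".npy");H,S,V=cv2.split(cv2.cvtColor(im,cv2.COLOR_BGR2HSV))
    m=(abs(P[...,0]-.638)<.06)&(abs(P[...,1]-.142)<.06)&(P[...,2]>.006)
    st=m&(H>10)&(H<35)&(V>80)
    for q in(P[m],P[st]):
        r=cv2.minAreaRect(q[:,:2].astype(np.float32));print(n,len(q),np.round(r[0],3),np.round(r[1],3),r[2])
go([.525,-.104,.31],32)
E
```

```text
scene 524 [0.637 0.139] [0.065 0.087] 53.8005256652832
scene 136 [0.646 0.117] [0.082 0.052] 1.9080238342285156
side 673 [0.644 0.136] [0.077 0.087] 89.42455291748047
side 212 [0.643 0.155] [0.077 0.048] 19.104122161865234
now [ 0.2221 -0.503   0.2307] yaw 23.8 units [10.956 -6.068 -1.976] tool-z turn units -1.64
```

View pics/crop.png

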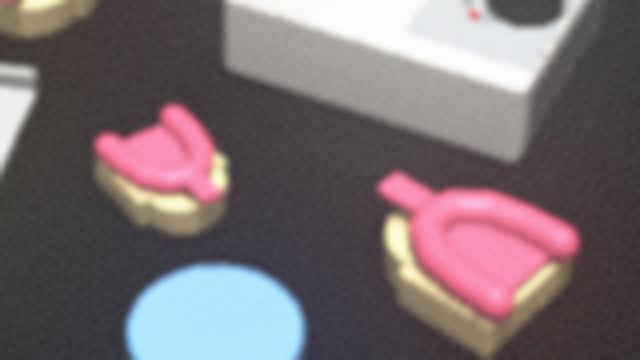

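```bash
python3 -m creep '[[0,0,-0.8,0,0,0],[0,0,-0.8,0,0,0],[1,-0.4,-0.4,0,0,-0.6],[1,-0.7,0,0,0,-0.5],[1,-0.7,0,0,0,-0.5]]' -1 30
```

```text
clock: 0.72
ee_pos: [0.2971, -0.3842, 0.3109]
ee_rot: [-180.0, -0.0, 31.9]
wrist_force: [0.2, 0.2, -0.2]
width: 0.998
finger_force: 0.0
```

The crop shows the small tray at crop px (160,150), with its handle at (205,187). It is clearly smaller than its neighbour at (480,250). Next I'll move over the ball.

```bash
python3 -m creep '[[1,-0.35,0,0,0,0],[1,-0.35,0,0,0,0],[1,-0.35,0,0,0,0],[1,-0.35,0,0,0,0],[1,-0.35,0,0,0,0]]' && python3 -m creep '[[1,-0.35,0,0,0,0],[1,-0.35,0,0,0,0],[1,-0.35,0,0,0,0],[0.54,-0.14,0,0,0,0],[0,0,0,0,0,0]]'
python3 - <<'E'
from h import *
s,P=snap("wrist");cv2.imwrite("pics/w1.png",s["frame"]);H,S,V=cv2.split(cv2.cvtColor(s["frame"],cv2.COLOR_BGR2HSV))
print((np.linalg.inv(tool())@np.eye(4)).shape,s["mount"].round(3).tolist())
m=((H<6)|(H>176))&(S>150)&(V>60)&(P[...,2]>.15)
v,u=np.nonzero(m);print(len(u),u.mean(),v.mean(),P[m].mean(0),P[m].max(0),P[m].min(0))
go([.525,-.104,.219],32)
print(manip.observe()["joint_positions"].round(1))
E
```

```text
clock: 1.35
ee_pos: [0.4302, -0.2191, 0.311]
ee_rot: [-180.0, 0.0, 31.8]
wrist_force: [-0.2, -1.2, 0.1]
width: 0.999
finger_force: 0.0
clock: 1.98
ee_pos: [0.5253, -0.1046, 0.3106]
ee_rot: [-180.0, 0.1, 31.9]
wrist_force: [0.4, -0.2, 0.1]
width: 0.999
finger_force: 0.0
(4, 4) [[-0.001, 0.964, 0.264, 0.066], [1.0, 0.001, -0.0, 0.0], [-0.0, 0.264, -0.964, -0.142], [0.0, 0.0, 0.0, 1.0]]
1153 257.40849956634867 199.64353859496964 [ 0.52940298 -0.10127974  0.24569132] [ 0.58177148 -0.06968622  0.45227935] [ 0.51459692 -0.11609906  0.23323612]
now [ 0.5247 -0.1053  0.3109] yaw 31.9 units [ 0.025 -0.023  2.297] tool-z turn units -0.03
[-11.3   5.7  19.9 104.2  -0.  136.8]
```

View pics/w1.png

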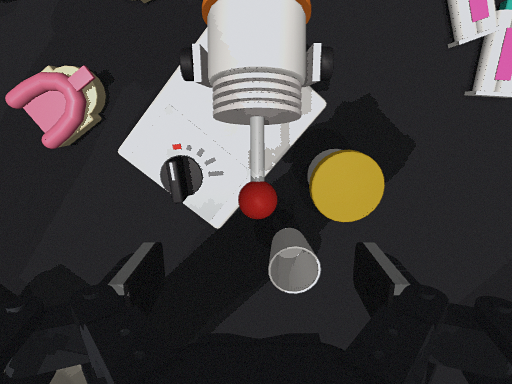

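The wrist view has the ball at (257,200) with the lever straight ahead of it. The dial is at (180,177) with its pointer near the red tick, and the picked tray sits at upper left (50,105). The ball is centred between the fingers, so I'll descend and grip it.

```bash
python3 -m creep '[[0.05,-0.02,0.8,0,0,0],[0,0,0.8,0,0,0],[0,0,0.5,0,0,0],[0,0,0.25,0,0,0],[0,0,0,0,0,0]]' && python3 -m creep '[[0,0,0,0,0,0],[0,0,0,0,0,0],[0,0,0,0,0,0],[0,0,0,0,0,0],[0,0,0,0,0,0]]' 1 40
python3 - <<'E'
from h import *
o=manip.observe();print(o["width"],o["finger_force"],o["wrist_force"],o["ee_pos"])
a=np.array([.605,-.054,.215]);t=np.array([.640,.140,.030])
b=np.array([.526,-.103,.2370]);
print("r",np.linalg.norm(b-a));u=(b-a)/np.linalg.norm(b-a);w=(a-t)/np.linalg.norm(a-t)
az=[np.degrees(np.arctan2(k[1],k[0]))%360 for k in(u,w)];el=[np.arcsin(k[2]) for k in(u,w)];print(az,np.degrees(el))
# rows: n steps along the arc, tool yaw following swivel
n=13;T=tool();yaw0=np.degrees(np.arctan2(T[1,0],T[0,0]));prev=None
for i in range(n+1):
    f=i/n;A=np.radians(az[0]+f*(az[1]-az[0]));E=el[0]+f*(el[1]-el[0])
    p=a+.095*np.array([np.cos(A)*np.cos(E),np.sin(A)*np.cos(E),np.sin(E)]);y=np.radians(yaw0+f*(az[1]-az[0]))
    if i: 
        R=Ro.from_euler('xyz',[np.pi,0,py]).as_matrix();print((R.T@(p-prev)/.04).round(3),((az[0]-az[1])/n/5).round(3))
    prev=p;py=y
print(p)
E
```

```text
clock: 2.65
ee_pos: [0.5255, -0.1041, 0.2173]
ee_rot: [-180.0, 0.0, 31.8]
wrist_force: [-0.4, -0.2, -0.2]
width: 1.002
finger_force: 0.0
clock: 3.28
ee_pos: [0.5261, -0.1035, 0.2176]
ee_rot: [180.0, -0.0, 31.8]
wrist_force: [-0.8, 0.1, 2.7]
width: 0.3
finger_force: 39.1
0.2996752473122314 39.08919095993042 [-0.8293791   0.11730592  2.68446629] [ 0.52609567 -0.10349898  0.21760637]
r 0.0955300999685439
[np.float64(211.80938928779315), np.float64(259.7731422936586)] [13.31437592 43.18158275]
[ 0.028  0.147 -0.092] -0.738
[ 0.032  0.145 -0.091] -0.738
[ 0.036  0.143 -0.09 ] -0.738
[ 0.039  0.141 -0.089] -0.738
[ 0.043  0.139 -0.087] -0.738
[ 0.046  0.136 -0.086] -0.738
[ 0.049  0.133 -0.084] -0.738
[ 0.053  0.13  -0.082] -0.738
[ 0.056  0.127 -0.08 ] -0.738
[ 0.059  0.123 -0.078] -0.738
[ 0.062  0.119 -0.076] -0.738
[ 0.065  0.116 -0.073] -0.738
[ 0.067  0.111 -0.071] -0.738
[ 0.59270087 -0.12217235  0.28000971]
```

```bash
python3 -m creep '[[0.028,0.147,-0.092,0,0,-0.74],[0.032,0.145,-0.091,0,0,-0.74],[0.036,0.143,-0.09,0,0,-0.74],[0.039,0.141,-0.089,0,0,-0.74],[0.043,0.139,-0.087,0,0,-0.74]]' && python3 -m creep '[[0.046,0.136,-0.086,0,0,-0.74],[0.049,0.133,-0.084,0,0,-0.74],[0.053,0.13,-0.082,0,0,-0.74],[0.056,0.127,-0.08,0,0,-0.74],[0.059,0.123,-0.078,0,0,-0.74]]' && python3 -m creep '[[0.062,0.119,-0.076,0,0,-0.74],[0.065,0.116,-0.073,0,0,-0.74],[0.067,0.111,-0.071,0,0,-0.74],[0,0,0,0,0,0],[0,0,0,0,0,0]]'
python3 - <<'E'
from h import *
for n in("scene","side","wrist"):
    s,P=snap(n);cv2.imwrite(f"pics/{n}2.png",s["frame"]);np.save(n,P)
E
```

```text
clock: 3.9
ee_pos: [0.5489, -0.121, 0.2341]
ee_rot: [-179.8, 0.1, 50.4]
wrist_force: [-2.3, 0.9, -5.7]
width: 0.303
finger_force: 39.5
clock: 4.53
ee_pos: [0.5762, -0.1261, 0.2504]
ee_rot: [-179.8, 0.1, 68.9]
wrist_force: [-2.5, 0.1, -4.8]
width: 0.299
finger_force: 39.5
clock: 5.15
ee_pos: [0.5922, -0.1228, 0.2596]
ee_rot: [-179.9, -0.0, 79.9]
wrist_force: [1.2, 0.2, -6.4]
width: 0.299
finger_force: 39.6
```

View pics/wrist2.png

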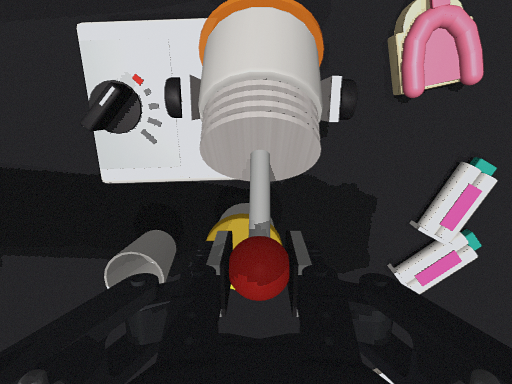

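The ball is still gripped at (259,268), with the lever straight ahead. I'll check the beam line from the rod surface, and from the orange ring in the fixed views.

Run:
```python
from h import *
T=tool();C=(T@manip.snapshot("wrist")["mount"])[:3,3]
im=cv2.imread("pics/wrist2.png");P=np.load("wrist.npy")
# rod: per row, centre between edges by depth vs neighbours
g=cv2.cvtColor(im,cv2.COLOR_BGR2GRAY).astype(int);L=[]
for v in range(182,218,3):
    r=P[v,235:290];m=(r[:,2]>.15);u=np.nonzero(m)[0]
    if len(u)>6:
        q=r[u];L.append(q.mean(0));
L=np.array(L);print(len(L),L[[0,-1]].round(4))
d=np.linalg.svd(L-L.mean(0))[2][0];d*=np.sign(d[1])
print("rod dir az",np.degrees(np.arctan2(d[1],d[0])),"el",np.degrees(np.arcsin(d[2])), "target az 79.8 el -43.2")
# rod surface -> axis: push 4mm away from camera (normal-ish)
c=L.mean(0);k=(c-C)/np.linalg.norm(c-C);k-=k@d*d;k/=np.linalg.norm(k);c=c+.004*k
t=np.array([.640,.140,.03]);w=t-c
print("rod line miss at tray",(w-w@d*d)*1000, "point",c)
ball=T[:3,3]+[0,0,.0195]
for n in("scene","side"):
    im=cv2.imread(f"pics/{n}2.png");Q=np.load(n+".npy");H,S,V=cv2.split(cv2.cvtColor(im,cv2.COLOR_BGR2HSV))
    m=(abs(Q[...,0]-.61)<.09)&(abs(Q[...,1])<.1)&(Q[...,2]>.12)&(H>5)&(H<22)&(S>130)&(V>60)
    q=Q[m]
    if len(q):print(n,len(q),"ring mean",q.mean(0).round(4),q.min(0).round(3),q.max(0).round(3))
    m=(abs(Q[...,0]-.639)<.055)&(abs(Q[...,1]-.14)<.055)&(Q[...,2]>.012)&(Q[...,2]<.06)&(H>160)&(H<178)&(S>90);print("tray",np.round(cv2.minAreaRect(Q[m][:,:2].astype(np.float32))[0],3))
for nm in("wrist",):
    H,S,V=cv2.split(cv2.cvtColor(cv2.imread("pics/wrist2.png"),cv2.COLOR_BGR2HSV))
    m=(H>5)&(H<22)&(S>150)&(P[...,2]>.1)&(np.indices(H.shape)[0]<90);q=P[m];print("wring",q.min(0).round(3),q.max(0).round(3))
    m=(H>160)&(H<178)&(S>90)&(np.indices(H.shape)[0]<100)&(np.indices(H.shape)[1]>395)&(P[...,2]<.06);q=P[m];print("other tray",q.mean(0).round(3))
```

```text
12 [[ 0.5979 -0.092   0.2526]
 [ 0.5953 -0.1048  0.2634]]
rod dir az 78.3893619733784 el -39.60333194405281 target az 79.8 el -43.2
rod line miss at tray [ -7.56512312  -9.66930696 -13.28789904] point [ 0.59606937 -0.10096217  0.2549846 ]
scene 75 ring mean [ 0.6335 -0.0259  0.2054] [ 0.596 -0.055  0.161] [ 0.646 -0.006  0.225]
tray [0.64  0.141]
side 24 ring mean [ 0.604  -0.0078  0.2126] [ 0.577 -0.018  0.195] [ 0.635 -0.001  0.22 ]
tray [0.639 0.144]
wring [ 0.573 -0.057  0.189] [ 0.647 -0.002  0.402]
other tray [ 0.804 -0.034  0.037]
```

View pics/side2.png

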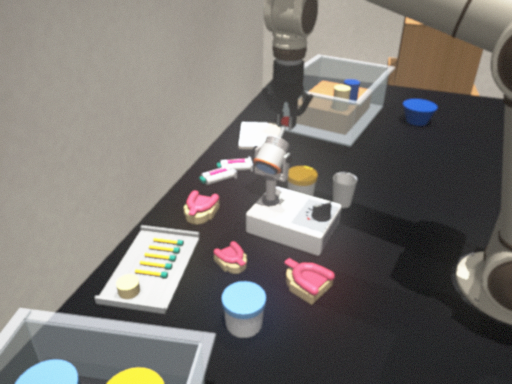

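```bash
cat > ball.py <<'E'
from h import *
from scipy.optimize import least_squares as LS
a=np.array([.605,-.054,.215]);t=np.array([.640,.140,.03])
def sph(im,P,near):
    H,S,V=cv2.split(cv2.cvtColor(im,cv2.COLOR_BGR2HSV))
    m=((H<6)|(H>176))&(S>140)&(np.linalg.norm(P-near,axis=2)<.03)
    m=cv2.erode(m.astype(np.uint8),np.ones((3,3)))>0
    q=P[m];r=LS(lambda c:np.linalg.norm(q-c,axis=1)-.014,near,loss='soft_l1',f_scale=.001);return r.x,len(q),np.abs(r.fun).mean()
def miss(b):
    d=(a-b)/np.linalg.norm(a-b);w=t-a;e=w-w@d*d
    y=np.cross([0,0,1],d);y/=np.linalg.norm(y);print("ball",b.round(4),"r",np.linalg.norm(a-b).round(4),"az",np.degrees(np.arctan2(d[1],d[0])).round(1),"el",np.degrees(np.arcsin(d[2])).round(1),"tray off-beam left/up mm",(e@y*1000).round(1),(e@np.cross(d,y)*1000).round(1))
E
python3 - <<'E'
from ball import *
b0=tool()[:3,3]+[0,0,.0195];miss(b0)
for n in("wrist","scene"):
    b,k,e=sph(cv2.imread(f"pics/{n}2.png"),np.load(n+".npy"),b0);print(n,k,e);miss(b)
# pivot check: knobs and column from the first scene/side images not saved; lamp box refit
for n in("scene","side","wrist"):
    im=cv2.imread(f"pics/{n}2.png");Q=np.load(n+".npy");H,S,V=cv2.split(cv2.cvtColor(im,cv2.COLOR_BGR2HSV))
    m=(S<50)&(V>100)&(abs(Q[...,2]-.07)<.006)&(abs(Q[...,0]-.54)<.15)&(abs(Q[...,1]+.04)<.13)
    k,l,s,c=cv2.connectedComponentsWithStats(m.astype(np.uint8));i=1+s[1:,4].argmax()
    q=Q[l==i];print(n,cv2.minAreaRect(q[:,:2].astype(np.float32)),np.median(q[:,2]))
E
```

```text
ball [ 0.5923 -0.1226  0.2796] r 0.0951 az 79.5 el -42.8 tray off-beam left/up mm 1.0 -1.8
wrist 2792 0.0003662702959167957
ball [ 0.5916 -0.1247  0.2751] r 0.0937 az 79.3 el -39.9 tray off-beam left/up mm 1.7 -15.6
scene 14 0.0005703762434639117
ball [ 0.5938 -0.1249  0.2789] r 0.0961 az 81.0 el -41.7 tray off-beam left/up mm -4.2 -7.2
scene ((0.5352839827537537, -0.0454835370182991), (0.15948626399040222, 0.21063101291656494), 81.75067138671875) 0.07142665512560825
side ((0.5356393456459045, -0.04105747491121292), (0.1646498143672943, 0.20875278115272522), 81.63040161132812) 0.07087759176773534
wrist ((0.5058782696723938, -0.03861761838197708), (0.1596459150314331, 0.14598488807678223), 81.90258026123047) 0.06945370002447437
```

The wrist depth and the rod slope both put the tilt about 3° short, so I'll raise the ball along its arc.

```bash
python3 -m creep '[[0.03,0,-0.04,0,0,0],[0.03,0,-0.04,0,0,0],[0,0,0,0,0,0],[0,0,0,0,0,0],[0,0,0,0,0,0]]'
python3 - <<'E'
from ball import *
T=tool();s,P=snap("wrist");b,k,e=sph(s["frame"],P,T[:3,3]+[0,0,.0195]);miss(b)
L=[]
for v in range(182,218,2):
    r=P[v,235:290];u=np.nonzero(r[:,2]>.15)[0]
    if len(u)>6:L.append(r[u].mean(0))
L=np.array(L);d=np.linalg.svd(L-L.mean(0))[2][0];d*=np.sign(d[1]);print("rod az",np.degrees(np.arctan2(d[1],d[0])),"el",np.degrees(np.arcsin(d[2])))
E
python3 -m creep '[[0,0,0,0,0,0],[0,0,0,0,0,0],[0,0,-0.4,0,0,0],[0,0,-1,0,0,0],[0,0,-1,0,0,0]]' -1
python3 - <<'E'
from ball import *
for n in("wrist","scene","side"):
    s,P=snap(n);cv2.imwrite(f"pics/{n}3.png",s["frame"]);np.save(n,P)
    b,k,e=sph(s["frame"],P,np.array([.593,-.123,.28]));print(n,k,e);miss(b)
E
```

```text
clock: 5.98
ee_pos: [0.5928, -0.1199, 0.2637]
ee_rot: [180.0, -0.1, 79.9]
wrist_force: [2.9, 5.6, -7.8]
width: 0.301
finger_force: 40.0
ball [ 0.5921 -0.1217  0.2785] r 0.0937 az 79.2 el -42.6 tray off-beam left/up mm 1.8 -2.6
rod az 74.12801481391635 el -77.05928212203699
clock: 6.65
ee_pos: [0.5922, -0.1207, 0.3615]
ee_rot: [179.9, 0.0, 79.9]
wrist_force: [1.1, 0.7, -0.5]
width: 0.998
finger_force: 0.0
wrist 911 0.0004036917618037748
ball [ 0.5921 -0.1218  0.2785] r 0.0937 az 79.2 el -42.6 tray off-beam left/up mm 1.9 -2.7
scene 92 0.0008575217309824396
ball [ 0.5904 -0.123   0.2809] r 0.0965 az 78.1 el -43.0 tray off-beam left/up mm 5.8 -0.8
side 25 0.0015391118236382367
ball [ 0.5922 -0.1197  0.2779] r 0.0918 az 79.0 el -43.2 tray off-beam left/up mm 2.8 0.3
```

The aim is good: all three views put it within about 6 mm. Now I'll move over the dial and turn to its bar.

```bash
python3 -m creep '[[0.39,-0.895,0,0,0,0],[0.39,-0.895,0,0,0,0],[0.39,-0.895,0,0,0,0],[0.39,-0.895,0,0,0,0],[0,0,0,0,0,-1]]' >/dev/null
for i in 1 2 3 4 5; do python3 -m creep '[[0,0,0,0,0,-1],[0,0,0,0,0,-1],[0,0,0,0,0,-1],[0,0,0,0,0,-1],[0,0,0,0,0,-1]]' >/dev/null; done
python3 -m creep '[[0,0,0,0,0,-1],[0,0,0,0,0,-0.6],[0,0,1,0,0,0],[0,0,0.5,0,0,0],[0,0,0,0,0,0]]'
python3 - <<'E'
from ball import *
s,P=snap("wrist");cv2.imwrite("pics/w4.png",s["frame"])
m=(P[...,2]>.095)&(P[...,2]<.115)&(np.linalg.norm(P[...,:2]-[.462,-.034],axis=2)<.04)
q=P[m];r=cv2.minAreaRect(q[:,:2].astype(np.float32));print(len(q),r,q[:,2].max());print(manip.observe()["joint_positions"].round(1))
go([r[0][0],r[0][1],.080],-142.2)
E
```

```text
clock: 11.18
ee_pos: [0.4617, -0.034, 0.2979]
ee_rot: [179.9, -0.1, -142.1]
wrist_force: [-0.2, 0.9, -0.5]
width: 1.0
finger_force: 0.0
549 ((0.46171799302101135, -0.032727260142564774), (0.049780093133449554, 0.012069630436599255), 38.00789260864258) 0.10804743202150413
[ -4.2  -4.7   8.1 102.8  -0.  -42.1]
now [ 0.4621 -0.034   0.2993] yaw -142.1 units [-0.018  0.028  5.482] tool-z turn units 0.02
```

View pics/w4.png

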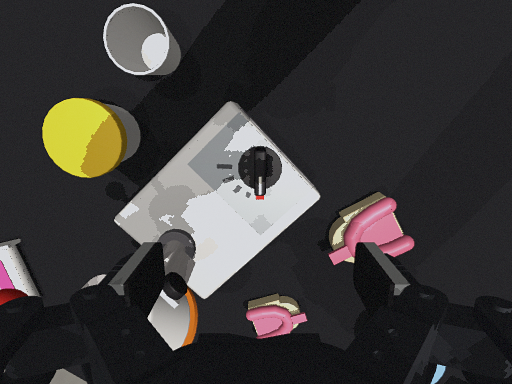

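The wrist view shows the bar at (260,172), aligned with the tool's x axis and pointing at the red tick. The finger paths look clear, so I'll descend and grip.

```bash
python3 -m creep '[[-0.02,0.03,1,0,0,0],[0,0,1,0,0,0],[0,0,1,0,0,0],[0,0,1,0,0,0],[0,0,0.7,0,0,0]]' && python3 -m creep '[[0,0,0.5,0,0,0],[0,0,0.25,0,0,0],[0,0,0,0,0,0],[0,0,0,0,0,0],[0,0,0,0,0,0]]' && python3 -m creep '[[0,0,0,0,0,0],[0,0,0,0,0,0],[0,0,0,0,0,0],[0,0,0,0,0,0],[0,0,0,0,0,0]]' 1 80 && python3 -m creep '[[0,0,0,0,0,0],[0,0,0,0,0,0],[0,0,0,0,0,0],[0,0,0,0,0,0],[0,0,0,0,0,0]]'
```

```text
clock: 11.85
ee_pos: [0.4626, -0.0326, 0.1111]
ee_rot: [-180.0, 0.0, -142.1]
wrist_force: [-0.7, 0.4, 0.7]
width: 0.997
finger_force: 0.0
clock: 12.48
ee_pos: [0.463, -0.0325, 0.0826]
ee_rot: [-179.9, 0.1, -142.1]
wrist_force: [-0.5, 0.0, 0.2]
width: 0.998
finger_force: 0.0
clock: 13.1
ee_pos: [0.4621, -0.032, 0.0819]
ee_rot: [179.9, 0.0, -142.1]
wrist_force: [-3.2, 3.1, 4.0]
width: 0.139
finger_force: 78.8
clock: 13.72
ee_pos: [0.4621, -0.032, 0.0819]
ee_rot: [179.9, 0.0, -142.1]
wrist_force: [-4.2, 4.5, 4.8]
width: 0.135
finger_force: 78.9
```

```bash
for i in 1 2; do python3 -m creep '[[0,0,0,0,0,1],[0,0,0,0,0,1],[0,0,0,0,0,1],[0,0,0,0,0,1],[0,0,0,0,0,1]]'; done; python3 -m creep '[[0,0,0,0,0,1],[0,0,0,0,0,1],[0,0,0,0,0,1],[0,0,0,0,0,0.75],[0,0,0,0,0,0]]'
python3 - <<'E'
from ball import *
for n in("wrist","scene","side"):
    s,P=snap(n);cv2.imwrite(f"pics/{n}5.png",s["frame"]);np.save(n,P)
    if n!="wrist":
        b,k,e=sph(s["frame"],P,np.array([.593,-.123,.28]));print(n,k,e)
        if k>8: miss(b)
o=manip.observe();print(o["wrist_torque"],o["joint_positions"].round(1))
E
```

```text
clock: 14.35
ee_pos: [0.462, -0.0319, 0.0819]
ee_rot: [179.9, -0.0, -167.2]
wrist_force: [-3.5, 5.1, 4.7]
width: 0.135
finger_force: 78.8
clock: 14.98
ee_pos: [0.4619, -0.0318, 0.0819]
ee_rot: [179.9, -0.1, 167.8]
wrist_force: [-4.7, 4.5, 5.6]
width: 0.133
finger_force: 78.9
clock: 15.6
ee_pos: [0.462, -0.0317, 0.0819]
ee_rot: [179.9, -0.1, 149.2]
wrist_force: [-3.7, 5.0, 5.1]
width: 0.134
finger_force: 78.9
scene 93 0.0008173538442408377
ball [ 0.5906 -0.1229  0.2807] r 0.0963 az 78.2 el -43.0 tray off-beam left/up mm 5.4 -0.8
side 25 0.001244250615816883
ball [ 0.5911 -0.1183  0.2767] r 0.0902 az 77.8 el -43.2 tray off-beam left/up mm 6.7 -0.1
[0.89827073 0.89704622 0.09055525] [ -4.   -7.2 -18.4  78.8   0.1  26.8]
```

View pics/wrist5.png

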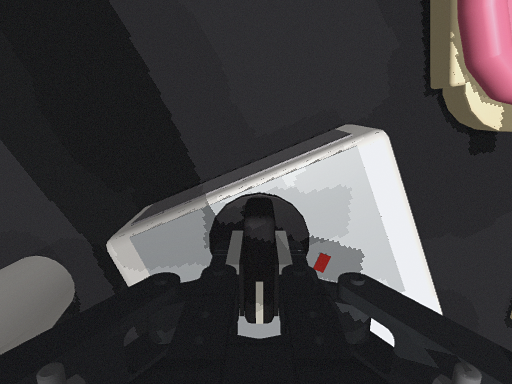

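The bar is held straight between the pads at (259,270), about 69° clockwise of the red tick at (322,262). The ball hasn't moved. I'll hold for a moment and then hand in.

```bash
python3 -m creep '[[0,0,0,0,0,0],[0,0,0,0,0,0],[0,0,0,0,0,0],[0,0,0,0,0,0],[0,0,0,0,0,0]]' && python3 -c "
from cell import manip
print(manip.sign_off())"
```

```text
clock: 16.38
ee_pos: [0.4619, -0.0317, 0.0819]
ee_rot: [179.9, -0.1, 149.2]
wrist_force: [-3.8, 4.3, 5.7]
width: 0.132
finger_force: 78.9
the job is handed in; nothing more can be done
None
```

I handed the job in at 16.4 s of the 64 s allowed: by my camera measurements the beam is within about 7 mm of the middle of the smallest tray, and the gripper still holds the dial at the third step (turned 69° clockwise from off); sign-off gave no verdict.

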